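# Gauge the bore of a tube adapter

### The arm

A 6-joint arm with a two-finger parallel gripper is mounted at the origin on a cart in front of the work surface, level with it; the furniture and walls round the work are solid. World frame = base frame: x ahead of the robot, y to its left, z up, the work surface at z = 0. Lengths are in m, angles in rad, forces in N, time in s.
With the tool pointing down it reaches from about 0.275 to 0.875 m from the base axis. Payload 12.5 kg.
Tool frame: the origin (TCP) lies on the centre line of the jaws, within the pads' length; the fingertips stand r.finger_overhang ahead of it and the grasp point (between the pads) lies 3 mm ahead of it (r.finger_overhang is the distance from the TCP to the fingertips, in m); z points along the fingers, y is the line along which they close (so a half turn about z gives the same grasp; the last joint's range is limited). The gripper opens to 85 mm and grips with 20 to 120 N. Pads are 22 mm wide; open, the fingers measure 114 mm over their backs; the gripper's body (76 mm by 85 mm) begins 54 mm behind the grasp point. The pads swing forward as they close: fully open they stand 13 mm farther back than shut.
Start: joints at [1.264, 0.351, 1.652, -0, 1.139, -0.085], TCP at [0.121, 0.537, 0.253] pointing down, gripper open.
Joint ranges: [-2.75, 2.75], [-0.79, 2.1], [0.01, 2.65], [-1.57, 4.71], [0.07, 3.14], [-2.87, 2.87]. Speed limits (rad/s): [2.22, 2.22, 2.79, 3.14, 3.14, 3.14].

### API

Orientations are given as a unit quaternion [x, y, z, w].
In Python, from cell import r, optics gives the robot as it stands. The module is installed in compiled form; this text tells all that it offers. Calls block until the motion is done:
- r.move_to(position, orientation): joint-space move of the TCP to a pose.
- r.move_linear(position, rot=None, vel=0.15): straight line of the TCP; rot=None keeps the orientation; vel is the mean speed in m/s.
- r.set_joints(angles): joint-space move.
- r.set_gripper(opening, squeeze=None): opening from 0.0 (shut) to 1.0 (fully open); squeeze is the grip in N (None keeps the last); returns when the fingers have stopped.
- r.sleep(seconds).
- r.inverse_kinematics(position, orientation): joint angles nearest the present ones, or None.
- optics.get_image(name): name is "scene" or "top" or "wrist"; returns a dict with "pixels" (480x640x3 uint8, red, green, blue), "depth" (480x640 float32, m along the optical axis (not along the pixel's ray), 0 where there is no reading), "fx", "fy", "cx", "cy" (pixels), "D" ([k1, k2, p1, p2, k3] as OpenCV has them; the pictures are not rectified), "camera_from_world" (4x4, takes a point from world to camera coordinates); the wrist camera has in their place "mount" (4x4, takes a point from camera to tool coordinates, whose origin is the TCP and whose axes are the flange's). Camera axes: x right, y down, z forward; pixel columns grow to the right and rows downward; lengths in m; the calibration is good to about 2 mm. A picture is of the moment at which its call begins: read the wrist's pose just before it.
A pose or a line that the arm cannot do raises r.PlanningError and nothing moves.
- r.hand_in(): hands the job in; it is judged then, once.
Readings, each from a call of its own:
- r.current_t(): time.
- r.current_q(): joint angles.
- r.current_qvel(): joint speeds.
- r.current_effort(): joint torques, N m.
- r.current_tool_pos(): TCP position.
- r.current_ee_rot(): TCP orientation.
- r.current_contact_force(): force on the tool from outside, world axes, zero at the start.
- r.current_torque(): the same for the moment, N m.
- r.current_opening(): opening from 0.0 (shut) to 1.0 (fully open).
- r.current_finger_force(): force on a finger pad.
Only numpy, scipy, OpenCV 4.12 (cv2) and the standard library are available. Lean on these libraries where they do the work, as an engineer would, in place of code of your own. Each camera call takes 0.05 s, during which the arm holds its last target. There are 200 camera calls.

### The job

Check the bore of the tube adapter with the narrower hole using the double plug gauge: push the slim go plug fully home into the hole and draw it out again, then set the fat no-go plug centred and upright on the same hole and press lightly to confirm that it does not enter. Finally stand the gauge back on the free worktop on its two plugs and let go of it.

Things in the scene. Friction and masses are not known exactly. Their poses are not given: they have to be found in the camera images.
- gauge: loose double plug gauge, 0.22 to 0.4 kg, standing on its plugs: level bar 26 x 116 x 12 mm (z 35 to 47 mm), square grey grip on its middle, 24 x 24 mm (z 47 to 92 mm, take it at z 75), two round steel plugs below, 76 mm apart. Origin: midway between the plug ends, at their underside; z up, y along the bar from no-go to go plug (starts within 30 deg of world y)
- go_tip (a point): centre of the lower end of the slim go plug: 28 mm diameter, 35 mm long below the bar, its lowest 12 mm tapering to 12 mm diameter; at y = +38 mm of the gauge
- nogo_tip (a point): centre of the lower end of the fat, flat-ended no-go plug: 44 mm diameter, 35 mm long below the bar; at y = -38 mm of the gauge
- narrow_mouth (a point): centre of the upper rim of the adapter to check: aluminium cylinder fixed upright, 68 mm diameter, 60 mm high, on a flange 82 mm wide, 8 mm high; one vertical hole 32 mm in diameter, 48 mm deep. The go plug goes in with 2 mm to spare all round until the bar rests on the rim; the other plug then hangs beside the adapter, 25 mm above the worktop
- wide_mouth (a point): centre of the upper rim of the other adapter, alike outside and also fixed, but with a 54 mm hole that either plug would drop into: not the one to check. The two adapters may have changed places

How it is judged:
By the outcome, as a careful person would: the job done as asked, in the order asked, and still so for the second after the job is handed in, with the robot touching nothing.
It also fails if it takes over 66 s, if anything falls off the work surface, if the arm or the gripper's body presses on something with over 40 N, if the wrist force passes 120 N, or if a joint passes its speed limit or range.

## Working session

There is one attempt and no reset: what is moved stays moved. The work goes in short steps, each a Python script; the robot and the scene stay as the last script left them, time stands still between calls to the robot, and variables do not carry over. Pictures are saved under pics/ and viewed, at most 10 in all, crops included, and the job is handed in when it is done.

```bash
mkdir -p pics; python3 - <<'E'
from cell import r, optics
import cv2, numpy as np, pickle
d={}
for n in ("scene","top"):
    i=optics.get_image(n); d[n]=i
    cv2.imwrite(f"pics/{n}1.png",i["pixels"][:,:,::-1])
    print(n,i["fx"],i["D"],i["camera_from_world"].round(3).tolist(), (i["depth"]>0).mean())
pickle.dump(d,open("d.pkl","wb"))
print(r.current_t(),r.finger_overhang,r.current_ee_rot(),r.current_contact_force())
E
```

```text
scene 583.4891902590815 [-0.17963707  0.          0.          0.          0.        ] [[0.875, -0.484, -0.024, -0.463], [-0.27, -0.446, -0.853, 0.166], [0.402, 0.753, -0.521, 0.738], [0.0, 0.0, 0.0, 1.0]] 0.9959830729166667
top 619.7282643614925 [-0.2042722  0.         0.         0.         0.       ] [[0.007, -1.0, -0.008, -0.058], [-0.991, -0.006, -0.133, 0.482], [0.133, 0.008, -0.991, 0.855], [0.0, 0.0, 0.0, 1.0]] 0.99599609375
0.1 0.022 [ 1.10698574e-01  9.93853883e-01 -5.23867275e-04 -1.04600460e-04] [-0.31901517  0.52953082  0.21853931]
```

View pics/top1.png

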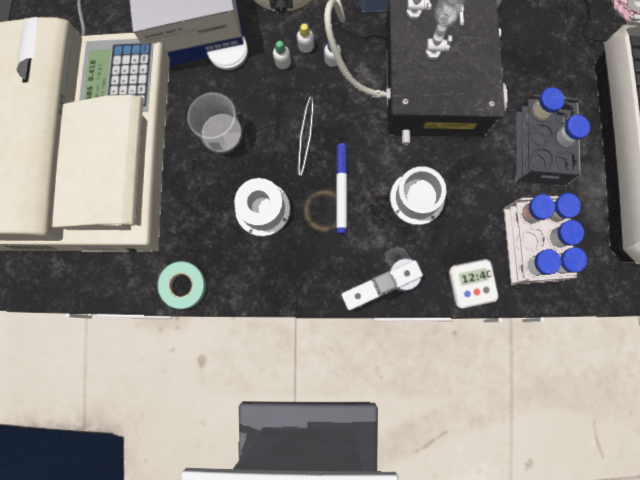

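View pics/scene1.png

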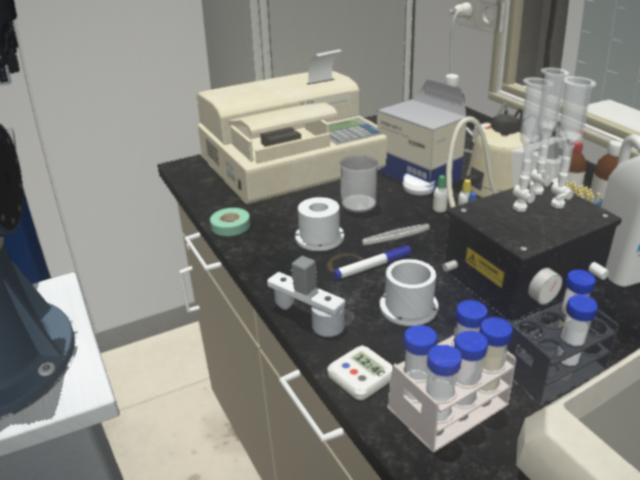

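The top view shows the narrow adapter at about (263,203), the wide one at (420,193), and the gauge bar from (348,298) to (415,270) with the fat plug at its right (-y) end. The scene view agrees: fat plug at (328,318), slim plug at (284,297). Next I'll measure from both views.

```bash
cat > h.py <<'E'
import cv2, numpy as np
def cloud(i, T=None):
    """world points (480,640,3) from depth, T = camera_from_world"""
    T=i["camera_from_world"] if T is None else T
    K=np.array([[i["fx"],0,i["cx"]],[0,i["fy"],i["cy"]],[0,0,1]])
    v,u=np.mgrid[:480,:640]
    p=cv2.undistortPoints(np.stack([u,v],-1).reshape(-1,1,2).astype(float),K,i["D"])[:,0]
    d=i["depth"].reshape(-1,1)
    c=np.hstack([p*d,d])
    return ((c-T[:3,3])@T[:3,:3]).reshape(480,640,3)
def ray(i,uv,z,T=None):
    T=i["camera_from_world"] if T is None else T
    K=np.array([[i["fx"],0,i["cx"]],[0,i["fy"],i["cy"]],[0,0,1]])
    p=cv2.undistortPoints(np.array(uv,float).reshape(-1,1,2),K,i["D"])[:,0]
    d=np.hstack([p,np.ones((len(p),1))])@T[:3,:3]; o=-T[:3,:3].T@T[:3,3]
    return o+d*((z-o[2])/d[:,2])[:,None]
def circle(P):
    A=np.c_[2*P[:,:2],np.ones(len(P))]; s=np.linalg.lstsq(A,(P[:,:2]**2).sum(1),rcond=None)[0]
    return s[:2],np.sqrt(s[2]+s[:2]@s[:2])
def blob(m,near):
    """component of mask nearest to the pixel near"""
    n,l,s,c=cv2.connectedComponentsWithStats(m.astype(np.uint8))
    k=1+np.argmin([np.hypot(*(c[j]-near))+(1e3 if s[j,4]<30 else 0) for j in range(1,n)])
    return (l==k)
E
python3 - <<'E'
import pickle,cv2,numpy as np
from h import *
d=pickle.load(open("d.pkl","rb"))
for n,pts in {"top":dict(nar=(263,203),wide=(420,193),bar=(383,284)),"scene":dict(nar=(319,208),wide=(411,278),bar=(305,294))}.items():
    i=d[n]; C=cloud(i); z=C[...,2]
    v,u=np.mgrid[:480,:640]
    for k,c in pts.items():
        near=np.hypot(u-c[0],v-c[1])<50
        lo,hi=(.052,.07) if k!="bar" else (.041,.056)
        # only near-horizontal surfaces
        m=blob(near&(z>lo)&(z<hi),c); P=C[m]
        hist=np.histogram(z[m],bins=np.arange(lo,hi+.001,.001))[0]
        zt=np.median(z[m]) ; 
        print(n,k,m.sum(),"zmed",zt.round(4),hist.tolist())
        if k!="bar":
            cs,_=cv2.findContours(m.astype(np.uint8),cv2.RETR_CCOMP,cv2.CHAIN_APPROX_NONE)
            for q in sorted(cs,key=len)[::-1][:2]:
                Q=ray(i,q[:,0],.06); print("   ",len(q),*circle(Q))
        else:
            q=np.argwhere(m)[:,::-1]; Q=ray(i,q,.047)[:,:2].astype(np.float32)
            print("   ",cv2.minAreaRect(Q))
    g=(np.hypot(u-pts["bar"][0],v-pts["bar"][1])<45)&(z>.06)&(z<.12)
    if n=="scene": g&=np.hypot(u-304,v-272)<28
    P=C[g]; print(n,"grip",g.sum(),P[:,2].max(),np.median(P[P[:,2]>.088],0))
    for a in [(600,300),(250,280)]: 
        if n=="top": print("table",C[a[1],a[0]])
E
```

```text
top nar 1445 zmed 0.0601 [10, 5, 15, 16, 43, 73, 199, 326, 348, 250, 113, 38, 7, 2, 0, 0, 0, 0, 0]
    134 [0.5411264  0.04374872] 0.03364555989224206
    64 [0.54079296 0.04360277] 0.01611662545603973
top wide 714 zmed 0.0596 [8, 12, 16, 6, 40, 72, 106, 168, 141, 89, 40, 11, 4, 1, 0, 0, 0, 0, 0]
    135 [ 0.55985236 -0.18673844] 0.03358766385887952
    109 [ 0.55947302 -0.1861784 ] 0.02717549776497985
top bar 516 zmed 0.0466 [1, 11, 27, 52, 93, 117, 94, 73, 40, 6, 2, 0, 0, 0, 0]
    ((0.43947991728782654, -0.15931615233421326), (0.02599758468568325, 0.050407055765390396), 24.960479736328125)
top grip 366 0.09504535809677113 [ 0.42671543 -0.1308373   0.09152988]
table [ 0.40617603 -0.47085503 -0.00105682]
table [ 0.43535765  0.06075124 -0.00061494]
scene nar 688 zmed 0.0588 [29, 32, 35, 30, 38, 61, 177, 210, 72, 4, 0, 0, 0, 0, 0, 0, 0, 0, 0]
    98 [0.53618924 0.03559245] 0.03614305925263351
    41 [0.53599164 0.03532034] 0.01306922158030115
scene wide 735 zmed 0.0579 [53, 55, 58, 41, 61, 118, 175, 143, 29, 2, 0, 0, 0, 0, 0, 0, 0, 0, 0]
    121 [ 0.55381943 -0.19369668] 0.0355564271086902
    89 [ 0.55388092 -0.19372296] 0.024358949945374055
scene bar 1033 zmed 0.0459 [43, 54, 60, 109, 278, 251, 104, 28, 20, 16, 12, 15, 13, 17, 13]
    ((0.4261878728866577, -0.13491788506507874), (0.0408504381775856, 0.11850431561470032), 23.069942474365234)
scene grip 628 0.09337572893395088 [ 0.42353719 -0.13432926  0.09079852]
```

```bash
cat >> h.py <<'E'
def quat(phi): # tool down, tool y at angle phi (ccw) from world y
    return [-np.sin(phi/2),np.cos(phi/2),0.,0.]
def Twrist(r,i,pos,rot):
    from scipy.spatial.transform import Rotation as R
    W=np.eye(4); W[:3,:3]=R.from_quat(rot).as_matrix(); W[:3,3]=pos
    return np.linalg.inv(W@i["mount"])
E
python3 - <<'E'
from cell import r, optics
import cv2, pickle
from h import *
out=[]
for k,p in enumerate([(.41,-.13,.26),(.50,.04,.26)]):
    r.move_to(p,quat(.42 if k==0 else 0)); r.sleep(.3)
    a,b=r.current_tool_pos(),r.current_ee_rot(); i=optics.get_image("wrist")
    out.append((i,Twrist(r,i,a,b))); print(r.current_t(),a,b,r.current_q().round(2) if k>=0 else "",r.current_contact_force())
pickle.dump(out,open("w.pkl","wb")); print(i["mount"].round(3))
cv2.imwrite("pics/w1.png",cv2.resize(np.hstack([o[0]["pixels"] for o in out])[:,:,::-1],(800,300)))
E
```

```text
3.025 [ 0.41008983 -0.12983134  0.25999349] [-2.08599264e-01  9.78001200e-01  1.83749730e-05  1.16714320e-05] [-0.42  0.12  1.93  0.    1.09 -2.41] [ 0.6990163  -0.36291376  0.19948066]
4.1833 [0.49988986 0.03921428 0.26011115] [ 4.79576075e-04  9.99999882e-01 -2.84496549e-05  7.79532518e-05] [-0.01  0.25  1.77 -0.    1.12 -1.58] [-0.09626087  0.22477797  0.05313101]
[[-0.    -0.964 -0.264  0.066]
 [ 1.    -0.     0.001  0.   ]
 [-0.001 -0.264  0.964 -0.12 ]
 [ 0.     0.     0.     1.   ]]
```

View pics/w1.png

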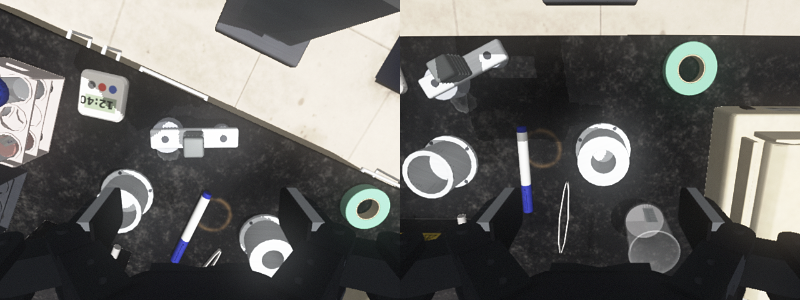

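The left frame shows the gauge bar level at about (312,221) full-scale, with the fat plug at its left. The right frame shows the narrow rim at about (325,258). Both are unobstructed.

```bash
python3 - <<'E'
import pickle
from h import *
w=pickle.load(open("w.pkl","rb")); d=pickle.load(open("d.pkl","rb"))
v,u=np.mgrid[:480,:640]
def rim(i,T,c,n):
    C=cloud(i,T); z=C[...,2]; m=blob((np.hypot(u-c[0],v-c[1])<70)&(abs(z-.06)<.005),c)
    cs,_=cv2.findContours(m.astype(np.uint8),cv2.RETR_CCOMP,cv2.CHAIN_APPROX_NONE)
    print(n,"rim z",np.median(z[m]),m.sum())
    for q in sorted(cs,key=len)[::-1][:2]: print("   ",len(q),*circle(ray(i,q[:,0],.06,T)))
def bar(i,T,c,n,R):
    C=cloud(i,T); z=C[...,2]; near=np.hypot(u-c[0],v-c[1])<R
    m=near&(abs(z-.047)<.004)&(i["pixels"].min(2)>110)
    m=cv2.morphologyEx(m.astype(np.uint8),cv2.MORPH_OPEN,np.ones((3,3)))>0
    (a,s,g)=cv2.minAreaRect(ray(i,np.argwhere(m)[:,::-1],np.float64(.047),T)[:,:2].astype(np.float32))
    print(n,"bar z",np.median(z[m]),m.sum(),a,s,g)
    m=near&(z>.087)&(z<.1); q=np.argwhere(m)[:,::-1]
    (a,s,g)=cv2.minAreaRect(ray(i,q,.092,T)[:,:2].astype(np.float32))
    print("   grip z",np.median(z[m]),m.sum(),a,s,g, C[m].mean(0))
rim(*w[1],(325,258),"w2"); rim(d["top"],d["top"]["camera_from_world"],(263,203),"top")
bar(*w[0],(312,221),"w1",85); bar(d["top"],d["top"]["camera_from_world"],(383,284),"top",50)
bar(*w[1],(465-400-2,.4) if 0 else (103,110),"w2",85)
E
```

```text
w2 rim z 0.05893281549094648 4109
    230 [0.54017205 0.04344694] 0.033195767333853286
    110 [0.53992931 0.04345996] 0.015885575158491677
top rim z 0.06015248442061401 1413
    134 [0.54128174 0.04397284] 0.03347962245281571
    64 [0.54113752 0.04378944] 0.016375410730647813
w1 bar z 0.045968785805132605 3293 (0.42523622512817383, -0.13137100636959076) (0.02571316622197628, 0.1144307479262352) 24.837751388549805
   grip z 0.09083352839958413 1037 (0.42505279183387756, -0.1316923052072525) (0.022825127467513084, 0.022902239114046097) 24.052200317382812 [ 0.42527788 -0.13154029  0.0907174 ]
top bar z 0.04675380060344921 1075 (0.4259885251522064, -0.13021326065063477) (0.025923743844032288, 0.11461048573255539) 24.78459930419922
   grip z 0.09151150118996662 317 (0.42622727155685425, -0.13057667016983032) (0.02422468736767769, 0.023827264085412025) 26.428089141845703 [ 0.42620112 -0.13063147  0.09143625]
w2 bar z 0.04568943963081294 3074 (0.4261094629764557, -0.12926852703094482) (0.02543070912361145, 0.11532611399888992) 24.874483108520508
   grip z 0.09054720671094399 1358 (0.42633113265037537, -0.12850385904312134) (0.024490980431437492, 0.024852722883224487) 24.767881393432617 [ 0.42618965 -0.12953766  0.09042622]
```

```bash
python3 - <<'E'
from cell import r, optics
import pickle
from h import *
phi=np.radians(24.83); x,y=.4254,-.1311
r.move_to((x,y,.15),quat(phi)); r.move_linear((x,y,.078),vel=.1)
print(r.current_contact_force(),r.current_tool_pos())
r.set_gripper(0.0,squeeze=80); r.sleep(.2)
print("grip",r.current_opening(),r.current_finger_force(),r.current_contact_force(),r.current_torque())
r.move_linear((x,y,.16),vel=.1); r.sleep(.3)
print("lift",r.current_opening(),r.current_contact_force(),r.current_torque())
a,b=r.current_tool_pos(),r.current_ee_rot(); i=optics.get_image("wrist")
r.move_to((.4,.1,.2),quat(0)); r.sleep(.3)
pickle.dump((i,a,b),open("g.pkl","wb"))
j=optics.get_image("scene"); t=optics.get_image("top"); pickle.dump((j,t,r.current_tool_pos(),r.current_ee_rot()),open("g2.pkl","wb"))
cv2.imwrite("pics/g.png",cv2.resize(np.hstack([i["pixels"],j["pixels"]])[:,:,::-1],(800,300)))
print(r.current_t(),r.current_tool_pos())
E
```

```text
[-0.39303701 -0.63808855 -0.81849429] [ 0.42579134 -0.13111509  0.07845723]
grip 0.27116569086687864 78.03805947303772 [-0.05127754 -0.58611869  4.89109309] [0.22322668 0.20482198 0.03960936]
lift 0.26667533994963444 [-0.45715029 -0.38145246 -2.14635659] [ 0.05350997 -0.01118832  0.00234855]
9.3667 [0.40010046 0.09964513 0.19993249]
```

View pics/g.png

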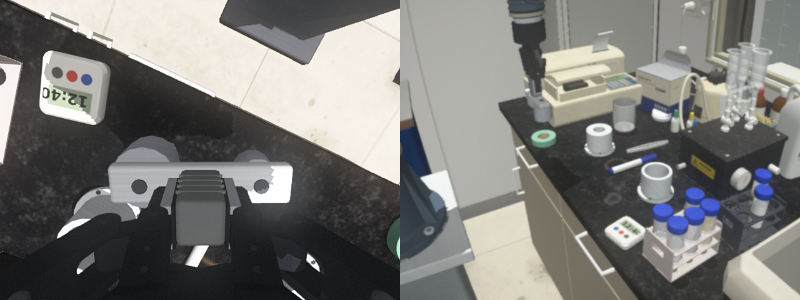

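The gauge is held level, with its bar spanning about (175,290) to (465,290) in the wrist frame. I'll measure its pose in the hand.

```bash
cat >> h.py <<'E'
def inhand(i,show=True):
    """bar in the tool frame from the wrist picture: centre x,y, plane tilt, yaw"""
    T=np.linalg.inv(i["mount"]); C=cloud(i,T); z=C[...,2]
    m=(abs(z-.032)<.007)&(abs(C[...,0])<.03)&(abs(C[...,1])<.075)&(i["pixels"].min(2)>95)
    m=cv2.morphologyEx(m.astype(np.uint8),cv2.MORPH_OPEN,np.ones((5,5)))>0
    P=C[m]; A=np.c_[P[:,:2],np.ones(len(P))]; s=np.linalg.lstsq(A,P[:,2],rcond=None)[0]
    Q=ray(i,np.argwhere(m)[:,::-1],s[2],T)[:,:2]
    return m.sum(),s,cv2.minAreaRect(Q.astype(np.float32)),Q
E
python3 - <<'E'
import pickle
from h import *
i,a,b=pickle.load(open("g.pkl","rb"))
n,s,rect,Q=inhand(i); print(n,s,rect)
# edge on the camera side (max x) at each end, and ends
for lo,hi in [(-.055,-.04),(-.04,-.025),(.025,.04),(.04,.055)]:
    k=(Q[:,1]>lo)&(Q[:,1]<hi); print(lo,k.sum(),np.percentile(Q[k,0],[1,99]) if k.any() else "")
print(np.percentile(Q[:,1],[.2,99.8]))
E
```

```text
11264 [ 8.47114326e-02 -1.32653142e-05  3.24681911e-02] ((0.0011406587436795235, 9.66005027294159e-05), (0.026578683406114578, 0.11422936618328094), 0.048881012946367264)
-0.055 2283 [-0.01208397  0.01403852]
-0.04 1732 [-0.01207425  0.01403832]
0.025 1802 [-0.01170847  0.01439927]
0.04 2324 [-0.01216539  0.01398358]
[-0.05680163  0.05704059]
```

```bash
python3 - <<'E'
from cell import r, optics
import pickle
from h import *
i,a,b=pickle.load(open("g.pkl","rb"))
C=cloud(i,np.linalg.inv(i["mount"])); m=(abs(C[...,2]-.0325)<.01)&(abs(C[...,0])<.009)&(abs(abs(C[...,1])-.04)<.015)&(i["pixels"].min(2)>95)
P=C[m]; print("tilt",np.linalg.lstsq(np.c_[P[:,:2],np.ones(len(P))],P[:,2],rcond=None)[0])
p=np.array([.5412,.0055])
r.move_to((*p,.175),quat(0)); r.move_linear((*p,.145),vel=.1); r.sleep(.2)
f0=r.current_contact_force(); print("f0",f0,r.current_tool_pos())
for z in np.arange(.140,.1025,-.004):
    r.move_linear((*p,z),vel=.06); r.sleep(.05)
    f=r.current_contact_force()-f0; print(round(z,3),f.round(2),r.current_torque().round(3),r.current_tool_pos().round(4))
    if f[2]>8 or np.hypot(*f[:2])>8: break
print(r.current_t())
E
```

```text
tilt [ 0.01009623 -0.00057258  0.03210356]
f0 [-0.08830467  0.58815217 -3.60215293] [0.5414895  0.00557981 0.14569766]
0.14 [-0.27 -1.26  0.7 ] [0.047 0.035 0.03 ] [0.5411 0.0055 0.1399]
0.136 [-0.37 -0.85  0.85] [ 0.066 -0.002 -0.016] [0.5411 0.0055 0.1359]
0.132 [-0.67 -0.23  0.55] [ 0.06  -0.022 -0.011] [0.5411 0.0055 0.1319]
0.128 [ 1.11 -1.01  0.83] [ 0.076 -0.017  0.032] [0.5411 0.0055 0.1279]
0.124 [-0.12 -0.19  0.36] [0.02  0.019 0.019] [0.5412 0.0055 0.1239]
0.12 [-0.36 -0.41  0.2 ] [ 0.084 -0.017  0.008] [0.5411 0.0055 0.1199]
0.116 [ 0.5  -0.9  -0.28] [-0.001  0.037  0.043] [0.5411 0.0055 0.1159]
0.112 [ 0.77 -0.28  0.01] [0.045 0.031 0.038] [0.5411 0.0055 0.1119]
0.108 [ 0.09 -0.67  0.54] [ 0.06   0.003 -0.008] [0.5411 0.0055 0.1079]
0.104 [-0.16 -0.44  0.23] [ 0.063  0.02  -0.01 ] [0.5411 0.0055 0.1039]
13.7417
```

```bash
cat >> h.py <<'E'
def press(r,p,z,zmin,F,step=.0005):
    f0=r.current_contact_force()
    while z>zmin:
        z-=step; r.move_linear((*p,z),vel=.02); r.sleep(.05)
        f=r.current_contact_force()-f0
        if f[2]>F: break
    print("press",round(z,4),f.round(2),r.current_torque().round(3),r.current_tool_pos().round(4))
    return f[2]>F
E
python3 - <<'E'
from cell import r, optics
from h import *
p=np.array([.5412,.0055]); r.sleep(.1)
ok=press(r,p,.104,.100,8); r.sleep(.2)
i=optics.get_image("scene"); cv2.imwrite("pics/home.png",cv2.resize(i["pixels"][150:300,230:430,::-1],(800,600)))
r.sleep(.3); print(ok,r.current_opening(),r.current_t())
E
```

```text
press 0.1025 [-5.8  -1.43 12.89] [0.222 0.831 0.082] [0.5413 0.0054 0.1032]
True 0.27112567356134104 15.2917
```

View pics/home.png

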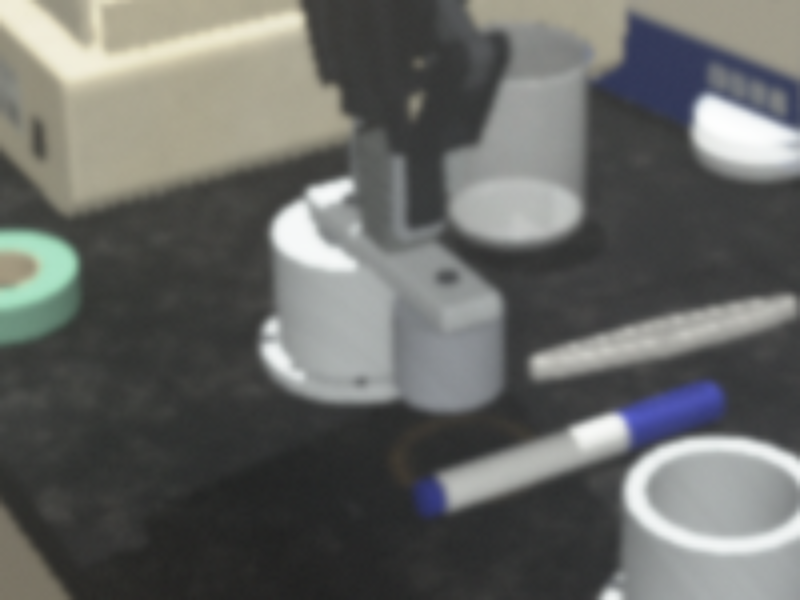

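The bar rests flush on the rim (crop about (330,230)), with the fat plug hanging beside the adapter. The go plug is fully home. Next I draw it out, re-measure it in the hand, and do the no-go check.

```bash
python3 - <<'E'
from cell import r, optics
from h import *
p=np.array([.5412,.0055])
r.move_linear((*p,.16),vel=.08); r.sleep(.2)
i=optics.get_image("wrist"); n,s,rect,Q=inhand(i); print(n,s,rect)
C=cloud(i,np.linalg.inv(i["mount"])); m=(abs(C[...,2]-.0325)<.01)&(abs(C[...,0])<.009)&(abs(abs(C[...,1])-.04)<.015)&(i["pixels"].min(2)>95)
P=C[m]; print("tilt",np.linalg.lstsq(np.c_[P[:,:2],np.ones(len(P))],P[:,2],rcond=None)[0])
q=np.array([.5412,.0817])
r.move_linear((*q,.16),vel=.12); r.move_linear((*q,.144),vel=.06); r.sleep(.3)
print(r.current_tool_pos(),r.current_contact_force(),r.current_opening(),r.current_t())
j=optics.get_image("top"); k=optics.get_image("wrist")
cv2.imwrite("pics/nogo.png",cv2.resize(np.hstack([optics.get_image("scene")["pixels"][120:300,220:460],j["pixels"][120:300,160:400]])[:,:,::-1],(800,300)))
E
```

```text
11642 [ 0.08922942 -0.00067411  0.03245923] ((0.0013008089736104012, 0.00037588924169540405), (0.026563581079244614, 0.11411035805940628), 0.041590407490730286)
tilt [ 0.00827583 -0.00153096  0.03208644]
[0.54130456 0.08171743 0.14418754] [-0.08133557 -0.00562036 -2.82400656] 0.27465196243072987 17.9083
```

View pics/nogo.png

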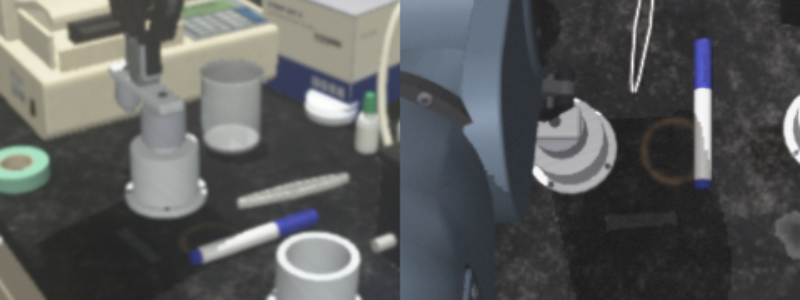

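The fat plug hovers over the narrow adapter, centred on the rim in both crops. I'll press now, making a 0.5 mm y correction first.

```bash
python3 - <<'E'
from cell import r, optics
from h import *
q=np.array([.5412,.0813]); r.move_linear((*q,.142),vel=.05); r.sleep(.1)
ok=press(r,q,.142,.1355,6); r.sleep(.8)
print(ok,r.current_contact_force(),r.current_tool_pos(),r.current_opening(),r.current_t())
cv2.imwrite("pics/nogo2.png",cv2.resize(optics.get_image("scene")["pixels"][130:280,240:440,::-1],(640,480)))
E
```

```text
press 0.1375 [-3.7   0.72  9.78] [-0.02   0.615 -0.069] [0.5413 0.0814 0.1382]
True [-3.10159572  0.73407698  6.99769662] [0.54137557 0.08139146 0.13818696] 0.2713523676197329 21.9083
```

View pics/nogo2.png

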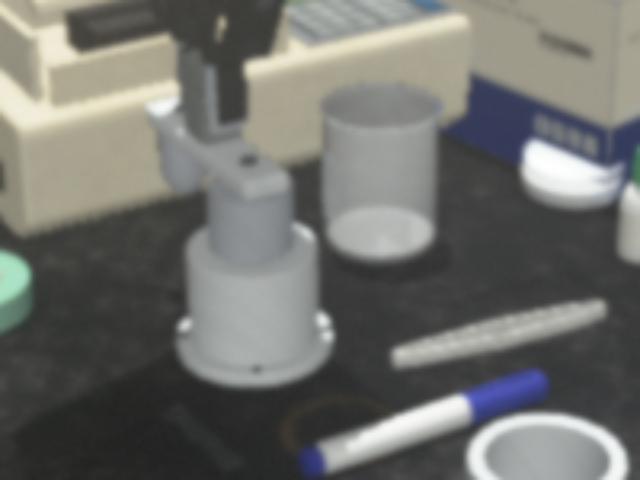

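The fat plug stands upright on the rim (about (250,240) in the crop) and does not enter under about 10 N. I'll return the gauge to its original free spot.

```bash
python3 - <<'E'
from cell import r, optics
from h import *
q=np.array([.5412,.0813]); r.move_linear((*q,.2),vel=.12)
s=np.array([.4256,-.1311]); r.move_to((*s,.17),quat(np.radians(24.83))); r.move_linear((*s,.084),vel=.1); r.sleep(.2)
ok=press(r,s,.084,.077,3); r.sleep(.2)
r.set_gripper(1.0); r.sleep(.3); print(ok,r.current_contact_force(),r.current_opening())
r.move_linear((*s,.18),vel=.1); r.move_to((.40,.05,.28),quat(0)); r.sleep(.3)
i=optics.get_image("scene"); t=optics.get_image("top")
cv2.imwrite("pics/end.png",cv2.resize(np.hstack([i["pixels"][180:400,200:480],t["pixels"][160:380,240:520]])[:,:,::-1],(800,314)))
print(r.current_t(),r.current_contact_force())
E
```

```text
press 0.078 [-1.46 -0.96  7.08] [0.213 0.308 0.008] [ 0.4257 -0.1312  0.0782]
True [-0.30557362 -0.39786113 -0.21550084] 1.0029510255475786
31.925 [-0.6905302   0.16847345 -0.51681685]
```

View pics/end.png

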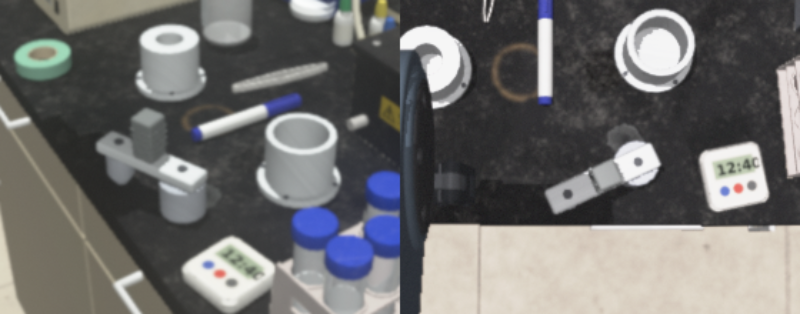

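The gauge stands on both plugs on the free worktop (left crop about (150,180)), and the robot is clear of it.

```bash
python3 -c "
from cell import r
print(r.hand_in())"
```

```text
the job is handed in; nothing more can be done
None
```

The job is handed in at about 32 s: the go plug went fully home in the narrow adapter and came out again, the no-go plug did not enter under a press of about 10 N, and the gauge stands released on its two plugs on the worktop.

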